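Fit a battery pack in a locker lock and latch its sliding cover

TASK

The locker lock on the bench needs its charged (orange) battery pack: slide its aluminium cover, which stands ajar, fully open and set the pack flat in the cradle with its slot over the yellow key. Then, with its red catch held down, slide the cover shut gently until you feel it stop, and let the catch spring up so that it locks. Never force the cover against its catch or stop, and leave the grey pack, screwdriver and cup where they are.

Things in the scene. Friction and masses are not known exactly. Their poses are not given: they have to be found in the camera images.
- unit: Cream locker lock unit, fixed to the bench: 92 mm (x) by 240 mm (y), 51 mm high over its side lips; origin at the centre of its underside, z up. The -y half is an open-topped battery bay, inside 72 mm (x) by 110 mm (y, from y = -115 to -5 mm), floor 4 mm above the bench; the +y half is solid. A flat aluminium cover slides on top along y; it opens towards unit +y. Over 30 N on its hidden stop or strike is forcing it.
- seat (a point): Centre of the bay floor (unit x 0, y -60 mm, 4 mm above the bench), axes as the unit's. The pack's origin must come here with its axes along these. Around it a black cradle of ribs 10 mm high above the floor encloses 65 mm (x) by 44 mm (y).
- seat_key (a point): Point on the bay floor 30 mm from seat towards unit +x, at the yellow key, where pack_slot must come. The key is 10 mm wide (y), 16 mm high above the floor and juts 8.5 mm inward from the cradle's +x end.
- cover (a joint): Slide of the cover (84 mm in x, 132 mm in y, 4 mm thick, top 46 mm above the bench), m, along unit +y. It starts ajar; at 0 its -y edge is level with the unit's -y end. 0.118 = fully open, firm stop, bay clear. Shut, it meets a firm hidden home stop that is set differently in each unit, anywhere from -0.012 to +0.004: it cannot be seen, only felt. Drag about 2.5 N.
- catch (a joint): Travel of the red catch, m: 0 = sprung up, 0.006 = pressed to its firm stop; spring 4 N at first, 9 N at the stop. To shut, the cover passes the last 32 mm before its home stop only with the catch pressed 4 mm or more. Let go within 2 mm of the stop, the catch springs up and locks; let go short of that, it stays down. Elsewhere it needs no pressing.
- catch_top (a point): Middle of the top of the red catch, a ridge across the cover, 60 mm from its -y edge: 44 mm long (x), 14 mm thick (y), 24 mm above the cover when up (18 mm when pressed), so its top is then 70 mm above the bench. Axes as the unit's. Rides with the cover.
- pack: Charged battery pack: orange block, white band, black slotted end; 60 mm (x) by 40 mm (y) by 28 mm high, 0.1 to 0.25 kg, loose. Origin at the centre of its underside, z up. A slot 14 mm wide and 9 mm deep, over the full height, is in the middle of its +x (black) end. About 2 mm of room each side in the cradle; the other way round it stands on the key and blocks the cover.
- pack_slot (a point): Middle of the pack's slotted +x end face, at its underside, 30 mm from the pack's origin.
- old_pack: Spent pack, grey with black band, same shape and size as the charged one; leave it alone.
- screwdriver: Loose screwdriver, 150 mm long, lying along its x axis; leave it alone.
- cup: Loose blue cup, 72 mm across, 55 mm high, origin at the centre of its underside; leave it alone.

How it is judged:
By the outcome, as a careful person would: the job done as asked, in the order asked, and still so for the second after the job is handed in, with the robot touching nothing.
It also fails if it takes over 61 s, if anything falls off the work surface, if the arm or the gripper's body presses on something with over 40 N, if the wrist force passes 120 N, or if a joint passes its speed limit or range.

ROBOT

A 6-joint arm with a two-finger parallel gripper is mounted at the origin on the work surface. World frame = base frame: x ahead of the robot, y to its left, z up, the work surface at z = 0. Lengths are in m, angles in rad, forces in N, time in s.
With the tool pointing down it reaches from about 0.275 to 0.875 m from the base axis. Payload 12.5 kg.
Tool frame: the origin (TCP) lies on the centre line of the jaws, within the pads' length; the fingertips stand r.finger_overhang ahead of it and the grasp point (between the pads) lies 3 mm ahead of it (r.finger_overhang is the distance from the TCP to the fingertips, in m); z points along the fingers, y is the line along which they close (so a half turn about z gives the same grasp; the last joint's range is limited). The gripper opens to 85 mm and grips with 20 to 120 N. Pads are 22 mm wide; open, the fingers measure 114 mm over their backs; the gripper's body (76 mm by 85 mm) begins 54 mm behind the grasp point. The pads swing forward as they close: fully open they stand 13 mm farther back than shut.
Start: joints at [1.246, 0.351, 1.652, -0, 1.139, -0.085], TCP at [0.131, 0.534, 0.253] pointing down, gripper open.
Joint ranges: [-2.75, 2.75], [-0.79, 2.1], [0.01, 2.65], [-1.57, 4.71], [0.07, 3.14], [-2.87, 2.87]. Speed limits (rad/s): [2.22, 2.22, 2.79, 3.14, 3.14, 3.14].

INTERFACE

Orientations are given as a unit quaternion [x, y, z, w].
In Python, from cell import r, optics gives the robot as it stands. The module is installed in compiled form; this text tells all that it offers. Calls block until the motion is done:
- r.move_to(position, orientation): joint-space move of the TCP to a pose.
- r.move_linear(position, rot=None, vel=0.15): straight line of the TCP; rot=None keeps the orientation; vel is the mean speed in m/s.
- r.set_joints(angles): joint-space move.
- r.set_gripper(opening, squeeze=None): opening from 0.0 (shut) to 1.0 (fully open); squeeze is the grip in N (None keeps the last); returns when the fingers have stopped.
- r.sleep(seconds).
- r.inverse_kinematics(position, orientation): joint angles nearest the present ones, or None.
- optics.get_image(name): name is "side" or "top" or "wrist"; returns a dict with "pixels" (400x640x3 uint8, red, green, blue), "depth" (400x640 float32, m along the optical axis (not along the pixel's ray), 0 where there is no reading), "fx", "fy", "cx", "cy" (pixels), "camera_from_world" (4x4, takes a point from world to camera coordinates); the wrist camera has in their place "mount" (4x4, takes a point from camera to tool coordinates, whose origin is the TCP and whose axes are the flange's). Camera axes: x right, y down, z forward; pixel columns grow to the right and rows downward; lengths in m; the calibration is good to about 2 mm. A picture is of the moment at which its call begins: read the wrist's pose just before it.
A pose or a line that the arm cannot do raises r.PlanningError and nothing moves.
- r.hand_in(): hands the job in; it is judged then, once.
Readings, each from a call of its own:
- r.current_t(): time.
- r.current_q(): joint angles.
- r.current_qvel(): joint speeds.
- r.current_effort(): joint torques, N m.
- r.current_tool_pos(): TCP position.
- r.current_ee_rot(): TCP orientation.
- r.current_contact_force(): force on the tool from outside, world axes, zero at the start.
- r.current_torque(): the same for the moment, N m.
- r.current_opening(): opening from 0.0 (shut) to 1.0 (fully open).
- r.current_finger_force(): force on a finger pad.
Only numpy, scipy, OpenCV 4.12 (cv2) and the standard library are available. Lean on these libraries where they do the work, as an engineer would, in place of code of your own. Each camera call takes 0.05 s, during which the arm holds its last target. There are 200 camera calls.

## Working session

There is one attempt and no reset: what is moved stays moved. The work goes in short steps, each a Python script; the robot and the scene stay as the last script left them, time stands still between calls to the robot, and variables do not carry over. Pictures are saved under pics/ and viewed, at most 10 in all, crops included, and the job is handed in when it is done.

```bash
mkdir -p pics; cat > h.py <<'E'
import numpy as np, cv2
from cell import r, optics
from scipy.spatial.transform import Rotation as R
def save(n,im): cv2.imwrite(f'pics/{n}.png',im[:,:,::-1])
def world(im,uv,z=None):
    T=np.linalg.inv(im['camera_from_world']); uv=np.atleast_2d(uv).astype(float)
    d=np.c_[(uv[:,0]-im['cx'])/im['fx'],(uv[:,1]-im['cy'])/im['fy'],np.ones(len(uv))]@T[:3,:3].T
    o=T[:3,3]
    return o+d*((z-o[2])/d[:,2])[:,None]
E
python3 - <<'E'
from h import *
a=optics.get_image('top');b=optics.get_image('side')
np.savez('a0.npz',**a);np.savez('b0.npz',**b)
save('top0',a['pixels']);save('side0',b['pixels'])
print(a['camera_from_world'],a['fx'],b['camera_from_world'],r.finger_overhang,r.current_t(),r.current_ee_rot())
E
```

```text
[[ 0.02000754 -0.99970507  0.01376499  0.00298612]
 [-0.98385861 -0.02213541 -0.17757327  0.60750185]
 [ 0.17782559 -0.00999    -0.98401131  0.84128686]
 [ 0.          0.          0.          1.        ]] 387.7392412797186 [[ 0.94885503 -0.3156289   0.00724809 -0.5475321 ]
 [-0.21157553 -0.65275067 -0.72742859  0.16592066]
 [ 0.23432868  0.68869076 -0.68614511  0.98740859]
 [ 0.          0.          0.          1.        ]] 0.022 0.1 [ 1.19590561e-01  9.92823170e-01 -4.92346626e-04 -9.58550236e-05]
```

View pics/top0.png

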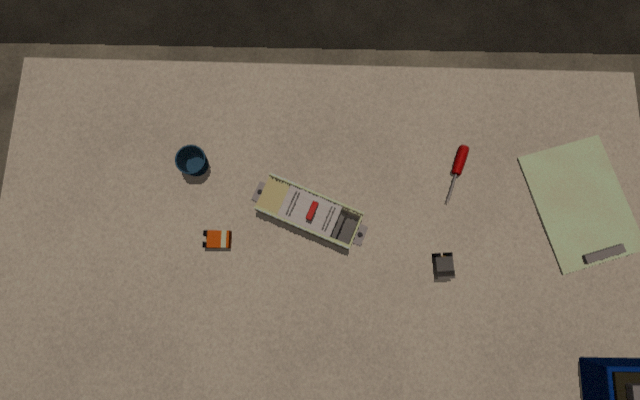

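View pics/side0.png

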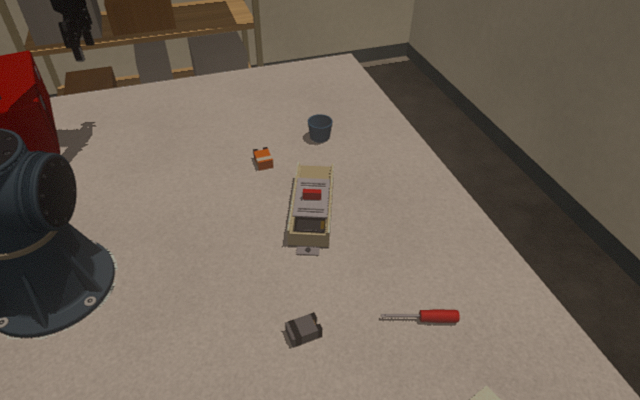

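The top view shows the unit at about (310,212) with its solid end at the left. The red catch is at (312,211), the orange pack at (217,240) with its black slotted end at the left, the cup at (191,160), the grey pack at (443,265) and the screwdriver at (457,175). The side view agrees. Next I make coarse estimates from the top view.

```bash
cat >> h.py <<'E'
def mask(px,name):
    hsv=cv2.cvtColor(np.ascontiguousarray(px),cv2.COLOR_RGB2HSV)
    H,S,V=[hsv[:,:,i].astype(int) for i in range(3)]
    return {'orange':(H>=7)&(H<=16)&(S>180)&(V>90),'red':((H<=5)|(H>=174))&(S>170)&(V>70),
            'cream':(H>=20)&(H<=35)&(S>50)&(V>70),'yellow':(H>=20)&(H<=33)&(S>170)&(V>70)}[name].astype(np.uint8)
def blobs(m,amin=20):
    n,l,s,c=cv2.connectedComponentsWithStats(m)
    return [(s[i,4],c[i].round(1),cv2.minAreaRect(cv2.findContours((l==i).astype(np.uint8),0,1)[0][0])) for i in range(1,n) if s[i,4]>=amin]
E
python3 - <<'E'
from h import *
a=dict(np.load('a0.npz'));px=a['pixels']
for n,z in (('orange',.028),('red',.07),('cream',.051)):
    for s,c,rc in blobs(mask(px,n)):
        if c[0]>500: continue
        print(n,s,c,rc[1],world(a,c,z)[0].round(4)); print(world(a,cv2.boxPoints(rc),z).round(4).tolist())
E
python3 - <<'E'
import cv2
a=cv2.imread('pics/top0.png')[140:280,170:390]
cv2.imwrite('pics/crop0.png',cv2.resize(a,None,fx=3.6,fy=3.6,interpolation=2))
E
```

```text
orange 229 [213.1 239. ] (16.0, 14.0) [0.5093 0.2676 0.028 ]
[[0.5276, 0.2854, 0.028], [0.5283, 0.2529, 0.028], [0.4912, 0.2504, 0.028], [0.4905, 0.2827, 0.028]]
orange 41 [227.2 239.6] (16.0, 2.0) [0.5086 0.2349 0.028 ]
[[0.5286, 0.2389, 0.028], [0.5287, 0.2343, 0.028], [0.4916, 0.2319, 0.028], [0.4915, 0.2366, 0.028]]
red 255 [460.1 159.2] (9.410748481750488, 28.379287719726562) [ 0.7031 -0.302   0.07  ]
[[0.6738, -0.2808, 0.07], [0.7397, -0.3029, 0.07], [0.7334, -0.3238, 0.07], [0.6677, -0.3013, 0.07]]
red 99 [311.5 210.4] (5.4828691482543945, 18.27623176574707) [0.5754 0.0399 0.07  ]
[[0.5586, 0.0535, 0.07], [0.597, 0.0378, 0.07], [0.5921, 0.0263, 0.07], [0.5538, 0.0421, 0.07]]
cream 21 [218.5  51. ] (4.0692291259765625, 13.204231262207031) [0.9722 0.2806 0.051 ]
[[0.9769, 0.2974, 0.051], [0.9807, 0.2651, 0.051], [0.9698, 0.2635, 0.051], [0.9659, 0.2958, 0.051]]
cream 20 [353.3  58.3] (5.656853675842285, 8.485280990600586) [ 0.9619 -0.054   0.051 ]
[[0.9597, -0.0433, 0.051], [0.9763, -0.0581, 0.051], [0.9658, -0.0681, 0.051], [0.9492, -0.0533, 0.051]]
cream 915 [275.5 194.6] (65.38018035888672, 40.033119201660156) [0.6133 0.1246 0.051 ]
[[0.5805, 0.176, 0.051], [0.669, 0.1449, 0.051], [0.6128, 0.0022, 0.051], [0.5262, 0.0355, 0.051]]
cream 263 [350.1 224.9] (24.313594818115234, 39.86994552612305) [ 0.5466 -0.0491  0.051 ]
[[0.513, 0.0034, 0.051], [0.5988, -0.0302, 0.051], [0.5783, -0.0824, 0.051], [0.4931, -0.0479, 0.051]]
```

View pics/crop0.png

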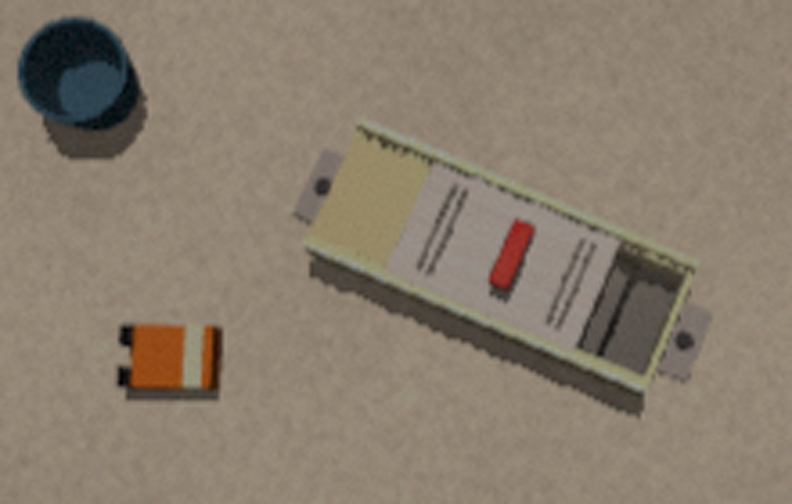

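The crop confirms the layout: the cover is ajar by about 50 mm, the catch is at crop (512,255), and the pack's slotted end faces world +y. The measured unit length (0.245 m against 0.240) agrees too. Now a near look with the wrist camera.

```bash
cat >> h.py <<'E'
def Q(yaw): return (R.from_euler('z',yaw)*R.from_euler('x',np.pi)).as_quat()
def wrist():
    p=np.array(r.current_tool_pos());q=r.current_ee_rot()
    im=optics.get_image('wrist'); T=np.eye(4);T[:3,:3]=R.from_quat(q).as_matrix();T[:3,3]=p
    im['camera_from_world']=np.linalg.inv(T@im['mount']); return im
E
python3 - <<'E'
from h import *
y=np.radians(158.2)
r.move_to([.57,.03,.27],Q(y)); print(r.current_t(),r.current_q())
a=wrist();save('w1',a['pixels']);np.savez('w1.npz',**a)
print(a['mount'].round(3),r.current_tool_pos(),r.current_contact_force())
for n,z in (('red',.07),('cream',.051)):
    for s,c,rc in blobs(mask(a['pixels'],n),100):
        print(n,s,c,rc[1],world(a,c,z)[0].round(4)); print(world(a,cv2.boxPoints(rc),z).round(4).tolist())
E
```

```text
2.4833 [-2.77060924e-02  3.72088051e-01  1.57764357e+00  1.23196848e-04
  1.19191831e+00 -1.21907242e+00]
[[-0.001 -0.954 -0.3    0.077]
 [ 1.    -0.001  0.    -0.001]
 [-0.001 -0.3    0.954 -0.121]
 [ 0.     0.     0.     1.   ]] [0.56992197 0.03071694 0.27000531] [-0.44081672  0.17941224  0.32255738]
red 393 [331.  182.6] (36.0, 10.0) [0.5743 0.0388 0.07  ]
[[0.5536, 0.0409, 0.07], [0.5577, 0.0512, 0.07], [0.5967, 0.0362, 0.07], [0.5924, 0.0255, 0.07]]
cream 1084 [347.  145.4] (14.952424049377441, 205.9971466064453) [0.5447 0.0707 0.051 ]
[[0.4914, -0.0463, 0.051], [0.5778, 0.173, 0.051], [0.5944, 0.1687, 0.051], [0.5067, -0.0539, 0.051]]
cream 148 [241.6 182.1] (52.23765563964844, 4.634684085845947) [ 0.5385 -0.0614  0.051 ]
[[0.5089, -0.0527, 0.051], [0.5105, -0.0475, 0.051], [0.5699, -0.071, 0.051], [0.5682, -0.0765, 0.051]]
cream 156 [408.4 206.6] (10.397738456726074, 41.91286087036133) [0.6423 0.1149 0.051 ]
[[0.6269, 0.0943, 0.051], [0.6425, 0.1427, 0.051], [0.6558, 0.1399, 0.051], [0.64, 0.091, 0.051]]
cream 945 [338.3 213.8] (6.0, 193.0) [0.6191 0.0317 0.051 ]
[[0.5707, -0.0796, 0.051], [0.6591, 0.1414, 0.051], [0.6667, 0.1393, 0.051], [0.5777, -0.0831, 0.051]]
cream 505 [  8.8 346. ] (45.0, 29.0) [ 0.6318 -0.4821  0.051 ]
[[0.5962, -0.4679, 0.051], [0.6114, -0.4302, 0.051], [0.6773, -0.4827, 0.051], [0.6613, -0.5227, 0.051]]
cream 249 [ 44.1 348.2] (36.15301513671875, 16.6234130859375) [ 0.654  -0.4374  0.051 ]
[[0.6385, -0.462, 0.051], [0.6243, -0.4337, 0.051], [0.6707, -0.4181, 0.051], [0.6862, -0.4469, 0.051]]
```

View pics/w1.png

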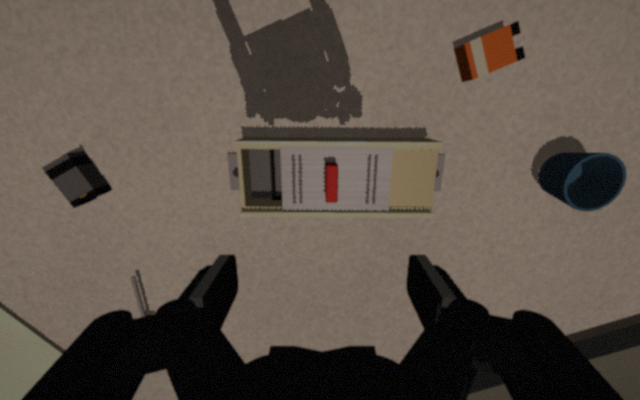

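The wrist view shows the catch at (331,183) and the lips from (237,142) to (440,212). The catch position agrees with the top view to 1–2 mm, and the yaw is −21.7°. Next I grip the catch and slide the cover open while watching the force.

```bash
cat >> h.py <<'E'
YU=np.radians(-21.7); ux=np.array([np.cos(YU),np.sin(YU),0]); uy=np.array([-np.sin(YU),np.cos(YU),0])
F=lambda: np.array(r.current_contact_force())
def feel(d,dist,step,lim,f0,vel=.03):
    """step along d until reaction along -d exceeds lim"""
    p=np.array(r.current_tool_pos()); n=0; log=[]
    while n*step<dist:
        n+=1; r.move_linear(p+d*step*n,vel=vel); f=-(F()-f0)@d; log.append(round(float(f),1))
        if f>lim: break
    print('feel',n*step,log[-25:]); return log[-1]>lim
E
python3 - <<'E'
from h import *
c=np.array([.5746,.0392,0])
r.set_gripper(.5)
q=Q(YU+np.pi)
r.move_to(c+[0,0,.14],q); f0=F(); r.move_linear(c+[0,0,.082],vel=.1)
print('down',(F()-f0).round(2),r.current_t())
r.set_gripper(0,25); print(r.current_opening(),r.current_finger_force(),(F()-f0).round(2))
p=np.array(r.current_tool_pos()); print(p)
r.move_linear(p+uy*.055,vel=.08); print((F()-f0).round(2),(F()-f0)@uy,r.current_t())
print(feel(uy,.03,.001,7,f0),r.current_tool_pos(),r.current_t())
E
```

```text
down [ 0.17  0.33 -0.98] 4.3417
0.15758483399996528 28.07324320077896 [-0.44 -0.49  2.69]
[0.5749495  0.03921594 0.0825918 ]
[3.9  1.2  1.88] 2.5547823278783177 5.55
feel 0.013000000000000001 [0.3, 3.2, 2.7, 2.4, 0.9, 1.6, 1.6, 0.7, 1.9, 1.7, 3.2, 6.7, 11.7]
True [0.5999886  0.10132026 0.0824903 ] 8.8
```

The cover met its open stop after the expected 67 mm of travel. I release it and look into the bay, then at the pack.

```bash
python3 - <<'E'
from h import *
r.set_gripper(.5); print(r.current_contact_force())
p=np.array(r.current_tool_pos()); r.move_linear(p+[0,0,.05],vel=.15)
s=np.array([.577,.047,0])-.060*uy
r.move_to(s-.03*ux+[0,0,.20],Q(YU+np.pi)); r.set_gripper(1.0)
a=wrist();save('w2',a['pixels']);np.savez('w2.npz',**a)
r.move_to(np.array([.45,.256,.20]),Q(np.radians(180)))
b=wrist();save('w3',b['pixels']);np.savez('w3.npz',**b)
print(r.current_t(),r.current_q())
for im,n,z in ((a,'red',.07),(a,'yellow',.02),(b,'orange',.028)):
    for S,c,rc in blobs(mask(im['pixels'],n),30):
        print(n,S,c,rc[1],world(im,c,z)[0].round(4)); print(world(im,cv2.boxPoints(rc),z).round(4).tolist())
cv2.imwrite('pics/w23.png',np.vstack([cv2.resize(a['pixels'][:240],(0,0),fx=1.25,fy=1.25),cv2.resize(b['pixels'][:240],(0,0),fx=1.25,fy=1.25)])[:,:,::-1])
E
```

```text
[-0.89006685  0.62218995  0.5777117 ]
11.9333 [ 4.25170810e-01  3.57339998e-01  1.78862094e+00 -2.29731436e-04
  9.95546727e-01 -1.14370278e+00]
red 563 [448.1 232.2] (13.511321067810059, 43.371341705322266) [0.5993 0.0989 0.07  ]
[[0.6165, 0.0853, 0.07], [0.5763, 0.1014, 0.07], [0.5825, 0.1123, 0.07], [0.6231, 0.0966, 0.07]]
red 356 [151.6 388.7] (24.175457000732422, 16.345903396606445) [ 0.6622 -0.2593  0.07  ]
[[0.6466, -0.2641, 0.07], [0.6475, -0.2445, 0.07], [0.68, -0.2555, 0.07], [0.6793, -0.2758, 0.07]]
yellow 64 [322.1 237.4] (7.0, 9.0) [ 0.5818 -0.0204  0.02  ]
[[0.5762, -0.0231, 0.02], [0.58, -0.0137, 0.02], [0.588, -0.0169, 0.02], [0.5842, -0.0263, 0.02]]
orange 94 [303.6 240.6] (31.111135482788086, 2.946319341659546) [0.5098 0.234  0.028 ]
[[0.4914, 0.2321, 0.028], [0.4913, 0.2352, 0.028], [0.5286, 0.2362, 0.028], [0.5288, 0.2329, 0.028]]
orange 943 [333.2 240.4] (32.0, 29.0) [0.5097 0.2665 0.028 ]
[[0.4903, 0.251, 0.028], [0.4904, 0.2823, 0.028], [0.5288, 0.2832, 0.028], [0.5287, 0.2508, 0.028]]
```

View pics/w23.png

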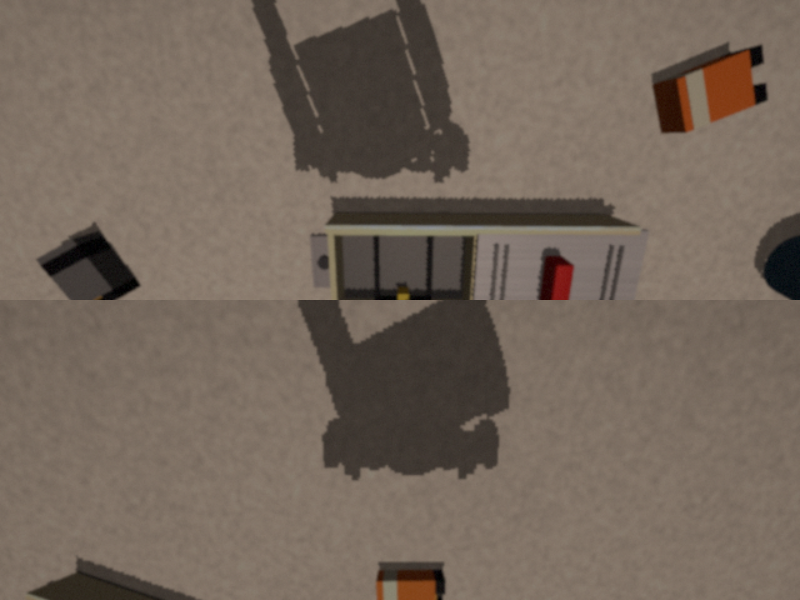

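The bay is clear. The key's top (64 px at (322,237)) measures 10.1 × 8.6 mm, which matches the sizes given. The seat estimates from the key and from the cover stop agree in x and differ by 1.8 mm in y, so I take a value between them, weighted towards the stop. The pack is at about (0.5097, 0.2624), yaw 91°, top 39 mm wide, also as given. Now pick and place.

```bash
cat > place.py <<'E'
from h import *
S=.5200*ux+.1973*uy
P=np.array([.5097,.2624,0]); qp=Q(np.radians(91)); q=Q(YU)
r.move_to(P+[0,0,.10],qp); r.move_linear(P+[0,0,.0355],vel=.12)
r.set_gripper(0,30); print('grip',r.current_opening(),r.current_finger_force(),r.current_t())
r.move_linear(P+[0,0,.14],vel=.2)
print('held',r.current_opening(),r.current_finger_force())
r.move_to(S+[0,0,.14],q); r.sleep(.2)
f0=F(); r.move_linear(S+[0,0,.056],vel=.12); print((F()-f0).round(1),r.current_t())
for z in np.arange(.053,.0389,-.002):
    r.move_linear(S+[0,0,z],vel=.04); f=F()-f0; print(round(z,3),f.round(1))
    if f[2]>6: print('contact');break
print(r.current_tool_pos(),r.current_t())
E
python3 place.py
```

```text
grip 0.45524916894810924 30.724990367889404 14.475
held 0.4562973208871718 30.660354495048523
[0.8 0.1 1.4] 17.525
0.053 [1.4 0.6 0.5]
0.051 [ 1.1 -0.2  0.4]
0.049 [1.6 0.9 1.8]
0.047 [0.4 1.  0.9]
0.045 [0.8 2.1 1.3]
0.043 [0.6 1.1 1.2]
0.041 [ 1.1  0.6 -0.1]
0.039 [-2.4  1.4 14.6]
contact
[ 0.55641744 -0.00899047  0.03998191] 19.525
```

There was no contact until floor height, so the pack is in the cradle. I release it, rise and check.

```bash
python3 - <<'E'
from h import *
r.set_gripper(.68); p=np.array(r.current_tool_pos()); r.move_linear(p+[0,0,.09],vel=.15)
r.move_linear(p-.05*uy+.04*ux*0+[0,0,.15],vel=.25)
a=wrist();np.savez('w4.npz',**a)
b=optics.get_image('top')
w=np.vstack([a['pixels'][100:400,:],]); save('w4',w)
print(r.current_t())
for S,c,rc in blobs(mask(a['pixels'],'orange'),30)+blobs(mask(a['pixels'],'yellow'),10): print(S,c,rc,world(a,c,.032)[0].round(4)); print(world(a,cv2.boxPoints(rc),.032).round(4).tolist())
E
```

```text
21.1583
1333 [270.5 186.3] ((270.0, 185.5), (33.0, 42.0), 90.0) [ 0.5604 -0.0117  0.032 ]
[[0.5837, 0.0003, 0.032], [0.5687, -0.0373, 0.032], [0.5381, -0.0239, 0.032], [0.5537, 0.015, 0.032]]
175 [272.8 218.2] ((272.5, 218.0), (4.0, 39.0), 90.0) [5.292e-01 2.000e-04 3.200e-02]
[[0.5388, 0.0178, 0.032], [0.5241, -0.0189, 0.032], [0.5202, -0.0172, 0.032], [0.5349, 0.0197, 0.032]]
82 [271.2 160.4] ((271.0, 160.5), (7.0, 10.0), 90.0) [ 0.5833 -0.0231  0.032 ]
[[0.5881, -0.0198, 0.032], [0.5846, -0.0287, 0.032], [0.5784, -0.0259, 0.032], [0.582, -0.017, 0.032]]
```

View pics/w4.png

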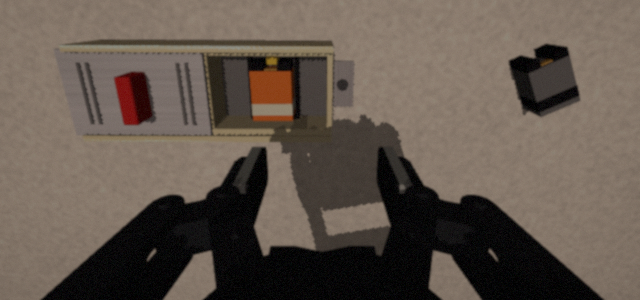

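The view shows the pack flat in the cradle with its slot around the yellow key (image (272,62)) and its orange top square to the bay. Next I grip the catch, press it and slide the cover shut by feel.

```bash
cat > shut.py <<'E'
from h import *
q=Q(YU); c=np.array([.6000,.1013,0])
r.set_gripper(.5); r.move_to(c+[0,0,.15],q); r.sleep(.2); f0=F()
r.move_linear(c+[0,0,.082],vel=.12); print('down',(F()-f0).round(1))
r.set_gripper(0,45); print(r.current_opening(),r.current_finger_force(),(F()-f0).round(1))
p=np.array(r.current_tool_pos())
for dz in (.002,.004,.0045,.005,.0054,.0058):
    r.move_linear(p-[0,0,dz],vel=.03); r.sleep(.1); f=np.mean([F() for _ in range(5)],0)-f0; d=p[2]-r.current_tool_pos()[2]
    print(dz,round(d,4),f.round(1))
    if d>.0050 or f[2]>10: break
s=np.array(r.current_tool_pos()); s[2]=p[2]-dz
r.move_linear(s-uy*.076,vel=.08); f=F()-f0; print('slid',f.round(1),f@uy,r.current_tool_pos(),r.current_t())
if 5.5<f[2]<20 and abs(f@uy)<7:
    if not feel(-uy,.030,.002,9,f0,.03): feel(-uy,.03,.001,8.5,f0,.03)
print(r.current_tool_pos(),((np.array(r.current_tool_pos())-s)@uy).round(4),(F()-f0).round(1),r.current_t())
E
python3 shut.py
```

```text
down [-1.  -0.3  1.2]
0.14523363845501439 47.14125037193298 [-1.6 -5.   5.6]
0.002 0.0017 [-3.5 -2.8  7. ]
0.004 0.0036 [-3.5 -2.3  8.5]
0.0045 0.0041 [-3.  -3.1  9.2]
0.005 0.0045 [-4.1 -2.8  8.4]
0.0054 0.0049 [-4.2 -2.   9.3]
0.0058 0.0053 [-4.3 -2.7  9.4]
slid [-5.5 -0.7  9.7] -2.648199723282359 [0.57192532 0.03056442 0.07728357] 26.6667
feel 0.03 [0.3, -0.2, 0.0, 0.3, 0.8, -0.1, 0.6, 0.9, -0.4, 0.6, 0.5, -0.1, 0.6, 0.4, 0.6]
feel 0.016 [0.8, 1.4, 0.5, 2.1, 1.6, 1.5, 1.0, 1.0, 1.5, 1.4, 0.9, 0.9, 1.3, 1.6, 8.5, 15.8]
[ 0.55570072 -0.00947264  0.07837081] -0.1191 [ 0.3 16.9  8.9] 34.4167
```

Stop felt at 119 mm of travel (cover at about −0.001), which is inside the possible home range. I release and verify.

```bash
python3 - <<'E'
from h import *
p=np.array(r.current_tool_pos())
r.set_gripper(.5); r.move_linear(p+[0,0,.08],vel=.15)
r.move_linear(p-.06*ux+[0,0,.13],vel=.2); r.sleep(.2)
a=wrist();save('w5',a['pixels']);print(r.current_t(),r.current_contact_force())
T=np.linalg.inv(a['camera_from_world']);d=a['depth']
def pts(m):
    v,u=np.nonzero(m&(d>0)); z=d[v,u]; X=np.c_[(u-a['cx'])/a['fx']*z,(v-a['cy'])/a['fy']*z,z]; return X@T[:3,:3].T+T[:3,3]
P=pts(mask(a['pixels'],'red')>0); P=P[np.linalg.norm(P[:,:2]-p[:2],axis=1)<.05]
print('catch z pct',np.percentile(P[:,2],[5,50,80,95]).round(4), P[P[:,2]>np.percentile(P[:,2],50)].mean(0).round(4))
Q_=pts(d>0); Q_=Q_-p; k=(abs(Q_@ux)<.035)&(abs(Q_@ux)>.028)&(abs(Q_@uy)<.04); print('cover z',np.median(Q_[k,2]+p[2]))
E
```

```text
36.3 [ 0.38098331 -0.00915124  0.20882163]
catch z pct [0.0693 0.0705 0.0711 0.0716] [ 0.5567 -0.0109  0.071 ]
cover z 0.046485198353240165
```

View pics/w5.png

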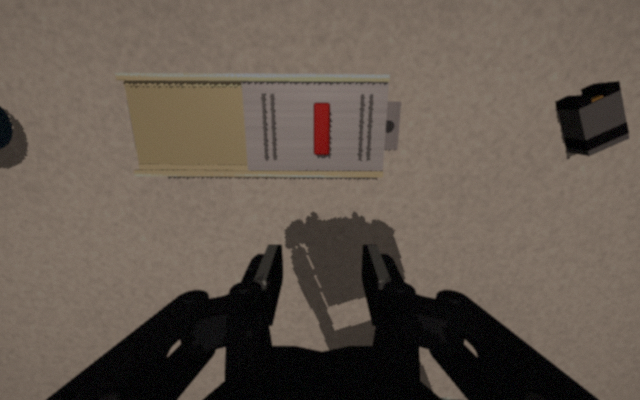

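The cover is shut, with its edge level with the unit's end at (387,125). The catch top is 24 mm above the cover, so it has sprung up and locked. Nothing else has moved.

```bash
python3 -c "
from h import *
print(r.hand_in(), r.current_t())"
```

```text
the job is handed in; nothing more can be done
the job is handed in; nothing more can be done
```

The charged pack is seated over the key, the cover is shut against its stop and the catch has sprung up and locked; the job was handed in at about 36 s of the allowed 61 s.

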